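# Shut the lidded loaf tin and slide it into the free place on the baking sheet

## Task

The loaf in the tin on the bench needs a few more minutes in the oven. Push its sliding lid fully shut and slide the tin, without lifting it or tipping it, up the open side of the baking sheet into the empty place in the row of three: parallel to the two tins already there, level with their ends, and with about the same air gap on each side. Leave those two tins where they are, and do not disturb the oil bottle, the pastry brush or the cake ring.

Things in the scene. Friction and masses are not known exactly. Their poses are not given: they have to be found in the camera images.
- tin: The loose lidded loaf tin that stands on the bench off the sheet, with its lid part open (a brown loaf shows inside): grey bare metal box 182 mm long, 92 mm wide, 81 mm high, about 0.8 kg, too wide to grasp across. Origin: centre of its underside. x is along its length; its lid slides open towards -x and the lid's lip end is the -x end; y across it; z up.
- lid (a joint): The flat metal lid of that tin, sliding lengthwise along the tin's top rims: 0 m = fully shut against its stop, up to 0.12 m open towards the tin's -x. At the start it is 50 to 105 mm open and overhangs the tin's -x end by that much. It slides with about 1 N of friction (less than it takes to slide the tin on the bench), and stays where it is left.
- lid_lip (a point): Middle of the outer face of the lid's turned-down lip, the upright edge at the lid's free end: lip 92 mm wide, 16 mm high (63 to 79 mm above the bench), this point 71 mm above the bench. Pushing it along the tin's +x shuts the lid. When shut it is 91 mm from the tin's origin towards -x, flush with that end of the tin.
- tray: The fixed dark steel baking sheet that lies on the bench, 405 mm along its x, 280 mm along its y, metal 2 mm thick, an 18 mm high rim on three sides. The side towards its -y is open and has no rim: there, the last 20 mm slope down from 2 mm to the bench so that tins slide up on to it. Origin: centre of its underside. It holds three tins side by side, 120 mm apart along its x.
- free_place (a point): Centre of the empty place on the baking sheet, on the sheet's surface (2 mm above the bench): left, middle or right of the row. Its x points into the sheet, from the open side to the rim opposite, along the length of the tins; its y is across the tins; the tin's origin belongs here. A tin standing centrally here has 28 mm of air to a neighbouring tin and 35 mm to a side rim.
- tin_a: One of the two shut loaf tins already on the sheet: same size and weight as the other tin, loose. Origin: centre of its underside; x along its length, z up.
- tin_b: The other shut loaf tin on the sheet: same size and weight, loose. Origin: centre of its underside; x along its length, z up.
- oil: Bystander: oil bottle, 72 mm wide, 250 mm high, standing beyond the bench space in front of the sheet's open side. Origin: centre of its underside.
- cake_ring: Bystander: steel cake ring, 160 mm across, 50 mm high, to the robot's right. Origin: its centre, on the bench.
- brush: Bystander: flat wooden pastry brush, about 240 mm long along its x, 50 mm wide, 14 mm high, lying on the bench to the right of the tin. Origin: near its middle, on the bench.
Things that resemble listed ones, but are neither listed nor needed, are in the scene too. What is shaped like the tin but red is not meant.

How it is judged (in metres and radians):
At the end, for the whole second after the job is handed in: The lid is shut to within 6 mm of its stop; the tin stands flat and at rest on the sheet in the free place, within 20 mm of its centre lengthwise (level with the other tins), within 12 mm sidewise and within 5 degrees (0.09 rad) of parallel; the two other tins are within 12 mm of where they stood (value of joint lid below 0.006 m and x of tin in the frame of free_place between -0.02 and 0.02 m and y of tin in the frame of free_place between -0.012 and 0.012 m and z of tin in the frame of free_place below 0.006 m and angle between the x axis of tin and the x axis of free_place, either way round below 0.09 rad and angle between tin's own z axis and vertical below 0.05 rad and linear speed of tin below 0.01 m/s and distance of each of tin_a, tin_b from where it was at the start of the episode below 0.012 m); the robot touches nothing.
It fails at once if a tin already on the sheet is shifted by more than 12 mm (distance of any of tin_a, tin_b from where it was at the start of the episode above 0.012 m).
It fails at once if the tin is tipped (over 0.2 rad) or lifted more than 20 mm off the bench (angle between tin's own z axis and vertical above 0.2 rad or height (world z) of tin above 0.022 m).
It fails at once if the oil bottle, the pastry brush or the cake ring is moved more than 25 mm (distance of any of oil, brush, cake_ring from where it was at the start of the episode above 0.025 m).
It also fails if it takes over 67 s, if anything falls off the work surface, if the arm or the gripper's body presses on something with over 40 N, if the wrist force passes 120 N, or if a joint passes its speed limit or range.

## Robot

A 6-joint arm with a two-finger parallel gripper is mounted at the origin on the work surface. World frame = base frame: x ahead of the robot, y to its left, z up, the work surface at z = 0. Lengths are in mm, angles in rad, forces in N, time in s.
With the tool pointing down it reaches from about 400 to 925 mm from the base axis. Payload 12.5 kg.
Tool frame: the origin (TCP) lies at the very end of the fingers, on their centre line; the grasp point (between the pads) lies 19 mm behind it; z points along the fingers, y is the direction in which the jaws open and shut (so a half turn about z gives the same grasp; the last joint's range is limited). The gripper opens to 95 mm and grips with 3 to 60 N. Pads are 20 mm wide; open, the fingers measure 119 mm over their backs; the gripper's body (75 mm by 180 mm) begins 59 mm behind the grasp point.
Start: joints at [1.142, 0.491, 1.559, -0, 1.092, -0.106], TCP at [198.248, 592.743, 214.661] pointing down, gripper open.
Joint ranges: [-3.1, 3.1], [-0.84, 2.19], [0.05, 2.79], [-1.13, 4.28], [0.06, 2.93], [-2.69, 2.69]. Speed limits (rad/s): [2.22, 2.22, 2.79, 3.14, 3.14, 3.14].

## Interface

Orientations are given as [roll, pitch, yaw] about the fixed x, y, z axes, in that order (R = Rz(yaw) Ry(pitch) Rx(roll)).
In Python, from cell import env, read_camera, get_calibration gives the robot as it stands.
- The arm moves only by the tool arm_command, never from a script. Its argument "targets" is a list of rows, each a list of 3 entries, a list of its own where there are three numbers: the turn, a rotation vector about the tool's x, y, z in rad, then the shift along the tool's x, y, z in m, then the closure in counts, from 0 (fully open) to 255 (shut). In form: [[[rx, ry, rz], [tx, ty, tz], fingers], ...]. A call has 1 to 8 rows; each row is the pose to reach, as a shift and turn from the pose commanded when the call began, along the tool's axes at that moment; what a row does not reach only later rows make up. A row lasts 1/10 s, in which the tool goes at most 50 mm and 8.59 degrees, less where a joint would pass 70% of its speed; a pose out of reach is approached as far as the arm can. A call with a gripper value outside its range is refused whole. The fingers move at their own pace and stop on an object; the grip force is fixed at half the most. Time passes only in rows, so rows that repeat a pose let the fingers close. It gives the time, the measured TCP pose, the force and the opening at its end, in the units of the state.
- env.state(): the state, without advancing time (a new reading comes with each control period).
- read_camera(name): name is "scene" or "side" or "wrist"; returns (picture, depth): 400x640x3 uint8, blue, green, red; 400x640 float32, mm along the optical axis (not along the pixel's ray), 0 where there is no reading.
- get_calibration(name): a dict with "vfov" (degrees; the focal length in pixels is half the picture's height over the tangent of half this angle, whatever the lens; pixels are square), "cx", "cy" (the principal point, pixels), "world_from_camera" (4x4, takes a point from camera to world coordinates). Camera axes: x right, y down, z forward; pixel columns grow to the right and rows downward; lengths in mm; the calibration is good to about 2 mm. A picture is of the moment at which its call begins: read the wrist's pose just before it. get_calibration takes no time and is no camera call; for the wrist camera it gives the pose at the moment of the call.
- env.job_done(): hands the job in, once; it reports no verdict.
The state is a dict: "t": time; "joints": joint angles; "qvel": joint speeds; "tau": joint torques, N m; "eef_pos": TCP position; "tcp_rot": TCP orientation; "ft_force": force on the tool from outside, world axes, zero at the start; "moment": the same for the moment, N m; "opening": opening from 0.0 (shut) to 1.0 (fully open).
Only numpy, scipy, OpenCV 4.12 (cv2) and the standard library are available. Lean on these libraries where they do the work, as an engineer would, in place of code of your own. Each camera call takes 0.05 s, during which the arm holds its last target.

## Working session

There is one attempt and no reset: what is moved stays moved. The work goes in short steps, Python scripts to look and compute and a tool call to move; the robot and the scene stay as the last step left them, time stands still between calls to the robot, and variables do not carry over. Pictures are saved under pics/ and viewed, and the job is handed in when it is done.

Besides the shell and the picture viewer there is one more tool, called after "Emit:" as a command line: name --argument value ..., lists and objects as JSON in quotes. arm_command: Moves the arm, as the interface text tells. Its arguments: {"type":"object","properties":{"targets":{"type":"array"}},"required":["targets"]}

```bash
mkdir -p pics; ls
cat > h.py <<'E'
import numpy as np, cv2
from cell import env, read_camera, get_calibration
def K(c):
    f=200/np.tan(np.radians(c['vfov'])/2); return f,c['cx'],c['cy']
def pts(depth,c):
    f,cx,cy=K(c); v,u=np.mgrid[:400,:640]
    P=np.stack([(u-cx)/f*depth,(v-cy)/f*depth,depth,np.ones_like(depth)],-1)
    return P@np.array(c['world_from_camera']).T
E
python3 - <<'E'
from h import *
s=env.state();print(s)
for n in ['scene','side','wrist']:
    c=get_calibration(n);print(n,c)
    im,d=read_camera(n);cv2.imwrite(f'pics/{n}0.png',im);np.savez(f'{n}0.npz',im=im,d=d,W=np.array(c['world_from_camera']))
    print((d>0).mean())
E
```

```text
pics
{'t': 0.0, 'joints': array([ 1.14238352e+00,  4.91550076e-01,  1.55947072e+00, -2.12719325e-05,
        1.09167522e+00, -1.05589156e-01]), 'qvel': array([-0.00191471, -0.00098881, -0.00065054,  0.00122922,  0.00015027,
        0.00055434]), 'tau': array([ 1.23750931e-03, -6.12653661e+01, -2.58179158e+01,  6.92414911e-02,
        4.82725224e-02, -7.14011480e-05]), 'eef_pos': array([198.15156416, 592.49493045, 214.06031208]), 'tcp_rot': array([-3.14049346e+00, -9.75251093e-05,  2.81877876e+00]), 'ft_force': array([-0.48733587, -0.39489673, -0.13114481]), 'moment': array([ 0.00429628, -0.05283811,  0.00596761]), 'opening': 0.9997970807763487}
scene {'vfov': 45.61603322707708, 'cx': 313.1232813995452, 'cy': 200.1962761942163, 'world_from_camera': array([[-2.85718017e-01,  7.19015870e-01, -6.33546679e-01,
         1.45180862e+03],
       [ 9.58188879e-01,  2.25015647e-01, -1.76754151e-01,
         4.48934012e+01],
       [ 1.54688765e-02, -6.57559228e-01, -7.53244035e-01,
         1.12971890e+03],
       [ 0.00000000e+00,  0.00000000e+00,  0.00000000e+00,
         1.00000000e+00]])}

[... 232 characters left out ...]
3633634e-01,  6.89781217e-01,
        -1.01156693e+03],
       [ 1.56471763e-02, -6.90155814e-01, -7.23491616e-01,
         9.39467930e+02],
       [ 0.00000000e+00,  0.00000000e+00,  0.00000000e+00,
         1.00000000e+00]])}
0.99605078125
wrist {'vfov': 58.91870440370063, 'cx': 323.05025751899643, 'cy': 196.900264797102, 'world_from_camera': array([[ 3.17013184e-01,  9.12147387e-01,  2.59787962e-01,
         1.25007552e+02],
       [ 9.48420591e-01, -3.05180509e-01, -8.58093157e-02,
         6.17604633e+02],
       [ 1.01147935e-03,  2.73590937e-01, -9.61845609e-01,
         3.85073262e+02],
       [ 0.00000000e+00,  0.00000000e+00,  0.00000000e+00,
         1.00000000e+00]])}
0.996046875
```

View pics/scene0.png

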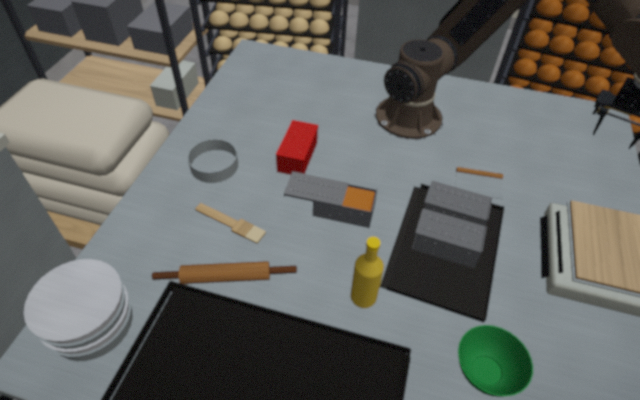

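View pics/side0.png

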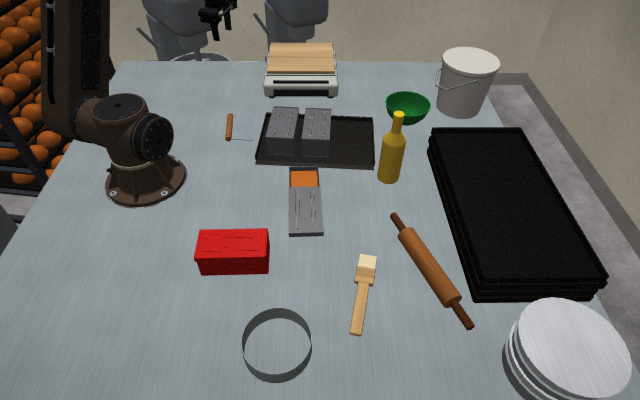

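View pics/wrist0.png

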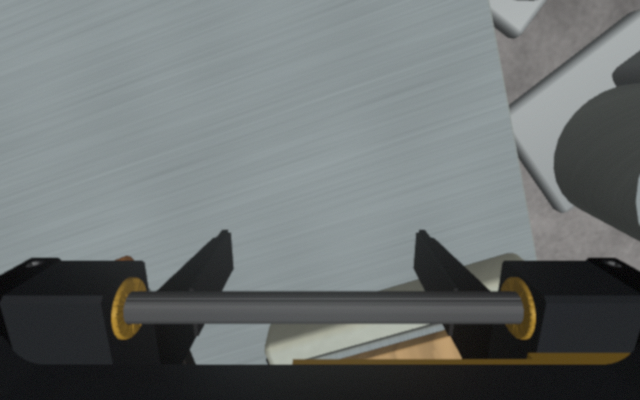

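The scene view shows the tin at about (345,205) with its lid open to the left (-y). The sheet is at (450,250), with two tins on the robot side of it, so the free place is the one furthest from the robot. In the side view the tin is at (305,200) and the sheet at (317,140). Next I'll measure from depth.

Run:
```python
from h import *
for n in ['scene','side']:
    z=np.load(n+'0.npz');c=get_calibration(n);P=pts(z['d'],c);im=z['im'].astype(int)
    X,Y,Z=P[...,0],P[...,1],P[...,2]
    reg=(X>250)&(X<850)&(Y>-350)&(Y<450)
    sat=im.max(-1)-im.min(-1)
    top=reg&(Z>70)&(Z<92)&(sat<40)
    nl,L,st,ce=cv2.connectedComponentsWithStats(top.astype(np.uint8),connectivity=4)
    print(n,'bench z',np.median(Z[reg&(Z<12)]))
    for i in range(1,nl):
        if st[i,4]<60: continue
        q=P[L==i][:,:2].astype(np.float32); print(' top',st[i],np.median(P[L==i][:,2]).round(1),cv2.minAreaRect(q), cv2.boxPoints(cv2.minAreaRect(q)).round().tolist())
    b,g,r=im[...,0],im[...,1],im[...,2]
    orange=reg&(r>150)&(b<60)&(g<140)&(g>60)&(Z>30)&(Z<90)
    q=P[orange][:,:2].astype(np.float32);
    print(' loaf',len(q),cv2.minAreaRect(q) if len(q) else 0,np.median(P[orange][:,2]))
    yel=(r>110)&(g>90)&(b<60)&(Z>20)&(Z<300)&reg
    print(' oil',np.median(P[yel],0), P[yel].min(0),P[yel].max(0))
    dark=(im.max(-1)<60)&(Z<25)&(X>300)&(X<800)&(Y>50)&(Y<450)
    nl,L,st,ce=cv2.connectedComponentsWithStats(dark.astype(np.uint8))
    for i in range(1,nl):
        if st[i,4]>400:
            q=P[L==i][:,:2].astype(np.float32); print(' tray',st[i],cv2.boxPoints(cv2.minAreaRect(q)).round().tolist(),cv2.minAreaRect(q))
```

```text
scene bench z 1.0935573836050025
 top [ 284  172   94   42 1590] 79.4 ((518.0556640625, -161.9023895263672), (102.63182067871094, 269.2370910644531), 1.0623202323913574) [[464.0, -28.0], [469.0, -297.0], [572.0, -296.0], [567.0, -26.0]]
 top [ 425  181   68   42 1638] 81.5 ((440.06634521484375, 207.80239868164062), (181.47268676757812, 102.12708282470703), 84.55108642578125) [[381.0, 122.0], [482.0, 113.0], [500.0, 293.0], [398.0, 303.0]]
 top [ 415  209   72   46 1900] 81.7 ((560.228271484375, 198.21502685546875), (182.66957092285156, 100.86076354980469), 85.86384582519531) [[503.0, 111.0], [604.0, 103.0], [617.0, 286.0], [517.0, 293.0]]
 loaf 467 ((515.293701171875, -77.87831115722656), (77.79322814941406, 77.5219497680664), 1.4828463792800903) 71.06270477739622
 oil [807.77215727 -17.1129026   73.10932433   1.        ] [ 250.25162996 -349.7351424    20.05585444    1.        ] [849.39922008 215.1348395  255.62236525   1.        ]
 tray [ 383  185  120  136 7003] [[341.0, 78.0], [754.0, 44.0], [777.0, 320.0], [364.0, 354.0]] ((559.152587890625, 199.05967712402344), (276.638488769531
[... 461 characters left out ...]
top [ 289  166   35   70 1719] 79.3 ((520.287841796875, -163.3468017578125), (92.29547119140625, 272.808349609375), 1.662447214126587) [[470.0, -28.0], [478.0, -301.0], [570.0, -298.0], [562.0, -26.0]]
 loaf 471 ((665.8006591796875, -180.65557861328125), (92.82377624511719, 466.73480224609375), 55.35826873779297) 70.34328435209102
 oil [773.12376049 -63.35000806  71.67240016   1.        ] [ 476.8710792  -349.45326235   45.87381058    1.        ] [849.4633835   20.86388327 253.94874606   1.        ]
 tray [ 255  113  120   56 3765] [[345.0, 71.0], [752.0, 38.0], [775.0, 325.0], [368.0, 357.0]] ((560.0260620117188, 197.89659118652344), (287.1484680175781, 407.9478759765625), 85.40010833740234)
```

Run:
```python
from h import *
for n in ['scene','side']:
    z=np.load(n+'0.npz');c=get_calibration(n);P=pts(z['d'],c);im=z['im']
    hsv=cv2.cvtColor(im,cv2.COLOR_BGR2HSV);Z=P[...,2]
    H,S,V=cv2.split(hsv)
    def rep(name,m):
        nl,L,st,ce=cv2.connectedComponentsWithStats(m.astype(np.uint8))
        for i in range(1,nl):
            if st[i,4]>60:
                p=P[L==i]; print(n,name,st[i],'min',p.min(0)[:3].round(),'max',p.max(0)[:3].round(),'med',np.median(p,0)[:3].round())
    rep('oil',(H>22)&(H<33)&(S>200)&(V>60)&(Z>10))
    rep('red',((H<4)|(H>176))&(S>200)&(V>80)&(Z>5))
    rep('brush',(H>10)&(H<28)&(S>60)&(V>80)&(Z<40)&(Z>-5)&(P[...,1]<0))
    # tin lid edges by long line fit: cross sections in y
    m=(Z>74)&(Z<90)&(P[...,1]<-20)&(P[...,1]>-310)&(P[...,0]>420)&(P[...,0]<620)&(S<100)
    p=P[m]
    for y0 in range(-290,-110,40):
        k=p[abs(p[:,1]-y0)<12][:,0]; print(y0,np.percentile(k,[1,99]).round(1),end=';')
    print()
```

```text
scene oil [368 239  11  12 103] min [781.  -5. 238.] max [809.  17. 256.] med [799.   6. 250.]
scene red [ 278  122   38   50 1260] min [ 244. -369.   13.] max [1452.   45. 1130.] med [ 367. -320.   78.]
scene brush [289   0  42   7 182] min [-780. -702.    1.] max [-659. -508.   40.] med [-691. -580.   26.]
scene brush [196 204  57  33 574] min [ 628. -553.    6.] max [ 706. -359.   22.] med [ 665. -434.   13.]
scene brush [270 267  25   5  90] min [ 779. -255.   31.] max [ 808. -189.   40.] med [ 793. -223.   36.]
scene brush [169 271 102  13 411] min [ 809. -504.   21.] max [ 909. -249.   40.] med [ 870. -368.   34.]
-290 [473.8 570.4];-250 [474.  569.4];-210 [472.6 567.6];-170 [472.9 564.8];-130 [468.7 565. ];
side oil [393 111  11  10  80] min [  532. -1012.   235.] max [806.  21. 939.] med [791.  -2. 250.]
side red [ 194  229   74   31 2014] min [  239. -1012.    56.] max [ 532. -282.  939.] med [ 329. -334.   79.]
side brush [378 171  22  13 179] min [757. -34.  -4.] max [825.  -0.  40.] med [785. -26.  21.]
side brush [ 350  254   26   82 1131] min [ 627. -557.    2.] max [ 712. -319.   19.] med [ 665. -430.   13.]
side brush [423 269  24  33  78] min [ 829. -486.   34.] max [ 868. -388.   40.] med [ 848. -439.   38.]
-290 [477.9 569.3];-250 [476.6 567.5];-210 [475.6 565.9];-170 [474.5 564.3];-130 [473.4 564.8];
```

```bash
cat > d.py <<'E'
import sys,numpy as np
# cur x y z yaw(deg) -> targets
def delta(c,t):
    p=np.radians(c[3]); d=np.array(t[:3])-np.array(c[:3])
    x=np.array([np.cos(p),np.sin(p),0]);y=np.array([np.sin(p),-np.cos(p),0])
    return round(float(-np.radians(t[3]-c[3])),3),[round(float(v)/1000,4) for v in (d@x,d@y,-d[2])]
if __name__=='__main__':
    L=[[float(v) for v in a.split(',')] for a in sys.argv[1:]]
    for t in L[1:]: print(t,delta(L[0],t))
E
python3 d.py 198.2,592.7,214.7,161.5 550,250,214,110 ; python3 d.py 550,250,214,110 522,-340,180,91.6
```

```text
[550.0, 250.0, 214.0, 110.0] (0.899, [-0.4424, -0.2134, 0.0007])
[522.0, -340.0, 180.0, 91.6] (0.321, [-0.5448, -0.2281, 0.034])
```

Emit:
arm_command --targets '[[[0,0,0.15],[-0.044,-0.021,0],130],[[0,0,0.3],[-0.088,-0.043,0],130],[[0,0,0.4],[-0.133,-0.064,0],130],[[0,0,0.5],[-0.177,-0.085,0],130],[[0,0,0.6],[-0.221,-0.107,0],130],[[0,0,0.7],[-0.265,-0.128,0],130],[[0,0,0.8],[-0.31,-0.149,0],130],[[0,0,0.9],[-0.354,-0.171,0],130]]'

```text
t: 0.95
eef_pos: [481.0, 316.7, 214.6]
tcp_rot: [3.142, -0.0, 1.915]
ft_force: [0.4, 0.8, -1.0]
opening: 0.496
```

```bash
python3 d.py 479.7,318.7,214.7,109.95 500,0,214,100 522,-340,150,91.6
```

```text
[500.0, 0.0, 214.0, 100.0] (0.174, [-0.3065, -0.0897, 0.0007])
[522.0, -340.0, 150.0, 91.6] (0.32, [-0.6336, -0.185, 0.0647])
```

Emit:
arm_command --targets '[[[0,0,0.025],[-0.044,-0.013,0],130],[[0,0,0.05],[-0.088,-0.026,0],130],[[0,0,0.075],[-0.131,-0.038,0],130],[[0,0,0.1],[-0.175,-0.051,0],130],[[0,0,0.12],[-0.219,-0.064,0],130],[[0,0,0.14],[-0.263,-0.077,0],130],[[0,0,0.16],[-0.307,-0.09,0],130],[[0,0,0.18],[-0.35,-0.102,0],130]]'

```text
t: 1.75
eef_pos: [502.9, -47.4, 214.6]
tcp_rot: [3.142, -0.0, 1.738]
ft_force: [1.1, 0.5, -0.5]
opening: 0.488
```

Emit:
arm_command --targets '[[[0,0,0.02],[-0.044,-0.012,0],130],[[0,0,0.04],[-0.088,-0.024,0],130],[[0,0,0.06],[-0.13,-0.03,0],130],[[0,0,0.08],[-0.175,-0.035,0],130],[[0,0,0.1],[-0.22,-0.04,0],130],[[0,0,0.12],[-0.26,-0.041,0],130],[[0,0,0.14],[-0.297,-0.041,0.02],130],[[0,0,0.14],[-0.297,-0.041,0.04],130]]'

```text
t: 2.55
eef_pos: [512.6, -349.3, 173.7]
tcp_rot: [3.14, 0.002, 1.595]
ft_force: [-0.0, 1.5, -0.3]
opening: 0.495
```

Emit:
arm_command --targets '[[[0,0,0],[0.0,0.011,0.03],130],[[0,0,0],[0.0,0.011,0.07],130],[[0,0,0],[0.0,0.011,0.105],130],[[0,0,0],[0.0,0.011,0.12],130],[[0,0,0],[0.0,0.011,0.12],130]]'

```text
t: 3.05
eef_pos: [522.7, -344.4, 52.9]
tcp_rot: [-3.139, -0.002, 1.599]
ft_force: [0.9, -0.2, -0.2]
opening: 0.492
```

Run:
```python
from h import *
print(env.state()['eef_pos'])
im,d=read_camera('side');cv2.imwrite('pics/side1.png',cv2.resize(im[120:320,200:520],None,fx=2.4,fy=2.4))
```

```text
[ 522.74946448 -344.35958112   52.8509846 ]
```

View pics/side1.png

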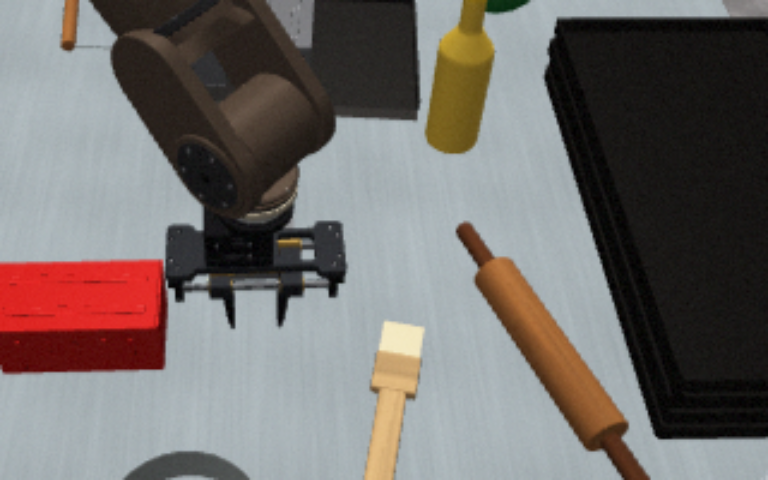

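The gripper is behind the lip, at about (255,300) in the crop, and clear of the red tin and the brush. Next I push the lid.

Emit:
arm_command --targets '[[[0,0,0],[0.02,0,0],130],[[0,0,0],[0.035,0,0],130],[[0,0,0],[0.05,0,0],130],[[0,0,0],[0.065,0,0],130],[[0,0,0],[0.08,0,0],130],[[0,0,0],[0.09,0,0],130],[[0,0,0],[0.1,0,0],130],[[0,0,0],[0.105,0,0],130]]'

```text
t: 3.9
eef_pos: [520.5, -239.0, 54.6]
tcp_rot: [-3.142, -0.0, 1.599]
ft_force: [0.1, -0.6, 1.3]
opening: 0.491
```

Emit:
arm_command --targets '[[[0,0,0],[0.008,0,0],130],[[0,0,0],[0.016,0,0],130],[[0,0,0],[0.022,0,0],130],[[0,0,0],[0.028,0,0],130],[[0,0,0],[0.033,0,0],130],[[0,0,0],[0.038,0,0],130]]'

```text
t: 4.5
eef_pos: [519.5, -201.7, 54.6]
tcp_rot: [3.141, 0.0, 1.599]
ft_force: [-1.1, -4.0, -0.3]
opening: 0.493
```

Run:
```python
from h import *
print(env.state()['eef_pos'])
im,d=read_camera('scene');cv2.imwrite('pics/scene2.png',cv2.resize(im[120:320,200:520],None,fx=2.4,fy=2.4))
im,d=read_camera('wrist');cv2.imwrite('pics/wrist2.png',im)
```

```text
[ 519.47054436 -201.72760345   54.59234357]
```

View pics/scene2.png

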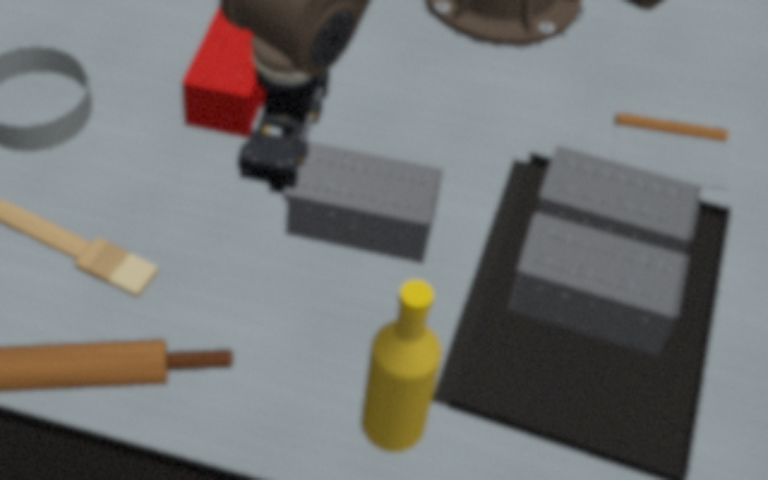

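View pics/wrist2.png

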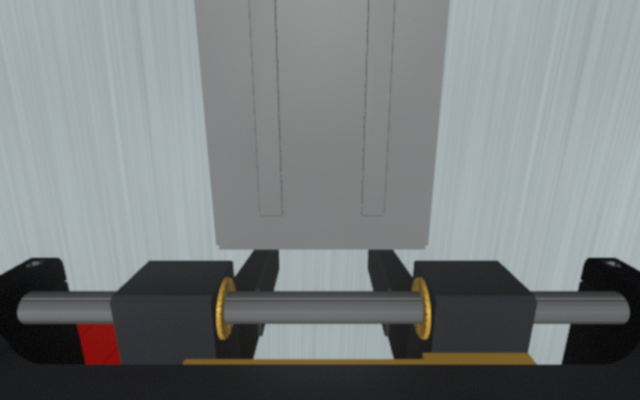

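The lid is shut: in the wrist view the lip edge lies across the fingers at row 247 with no loaf showing. The tin slid a little, with about 4 N at the wrist. I'll retreat and measure it again.

Emit:
arm_command --targets '[[[0,0,0],[-0.02,0,0],100],[[0,0,0],[-0.035,0,-0.02],60],[[0,0,0.1],[-0.035,0,-0.07],0],[[0,0,0.22],[-0.03,-0.02,-0.11],0],[[0,0,0.36],[-0.01,-0.05,-0.12],0],[[0,0,0.5],[0.02,-0.08,-0.12],0],[[0,0,0.64],[0.06,-0.1,-0.12],0],[[0,0,0.78],[0.1,-0.1,-0.12],0]]'

```text
t: 5.4
eef_pos: [414.0, -103.8, 174.7]
tcp_rot: [-3.14, 0.0, 0.813]
ft_force: [0.8, 0.4, 0.1]
opening: 0.995
```

```bash
cat > tin.py <<'E'
from h import *
import sys
print('tcp',env.state()['eef_pos'].round(1),env.state()['tcp_rot'].round(3))
def run(tag,box):
  for n in ['scene','side']:
    c=get_calibration(n);im,d=read_camera(n);cv2.imwrite(f'pics/{n}{tag}.png',im)
    P=pts(d,c);S=im.max(-1).astype(int)-im.min(-1);X,Y,Z=P[...,0],P[...,1],P[...,2]
    m=(Z>74)&(Z<90)&(S<45)&(X>box[0])&(X<box[1])&(Y>box[2])&(Y<box[3])
    m=cv2.morphologyEx(m.astype(np.uint8),cv2.MORPH_OPEN,np.ones((3,3)))
    nl,L,st,_=cv2.connectedComponentsWithStats(m,connectivity=4)
    for i in range(1,nl):
        if st[i,4]>200:
            q=P[L==i][:,:2].astype(np.float32);r=cv2.minAreaRect(q);print(n,st[i],[np.round(v,1) for v in r],cv2.boxPoints(r).round().tolist())
if __name__=='__main__': run(sys.argv[1],[float(v) for v in sys.argv[2].split(',')])
E
python3 tin.py 3 380,900,-300,330
```

```text
tcp [ 414.  -103.8  174.7] [-3.14   0.     0.813]
scene [ 319  179   66   36 1502] [array([515.6, -97.9]), array([102.2, 181.5]), np.float64(1.2)] [[463.0, -8.0], [467.0, -190.0], [569.0, -188.0], [565.0, -6.0]]
scene [ 426  181   66   40 1568] [array([440.1, 208. ]), array([182. , 101.2]), np.float64(84.7)] [[381.0, 122.0], [482.0, 113.0], [499.0, 294.0], [398.0, 303.0]]
scene [ 416  209   71   45 1833] [array([559.1, 197.9]), array([181.8, 101.5]), np.float64(85.9)] [[502.0, 111.0], [603.0, 104.0], [616.0, 285.0], [515.0, 292.0]]
side [274 106  25  22 425] [array([447.3, 237.2]), array([123.8,  87.9]), np.float64(84.8)] [[398.0, 180.0], [485.0, 172.0], [497.0, 295.0], [409.0, 303.0]]
side [302 108  29  34 881] [array([560.5, 194.9]), array([187.1,  94.3]), np.float64(86.2)] [[507.0, 105.0], [601.0, 98.0], [614.0, 285.0], [520.0, 291.0]]
side [ 289  161   33   44 1344] [array([518.5, -98.5]), array([ 92.2, 188.3]), np.float64(1.6)] [[470.0, -6.0], [475.0, -194.0], [567.0, -191.0], [562.0, -3.0]]
```

```bash
python3 d.py 414,-103.5,175,46.9 432,-99,40,1.6
```

```text
[432.0, -99.0, 40.0, 1.6] (0.791, [0.0156, 0.0101, 0.135])
```

Emit:
arm_command --targets '[[[0,0,0.14],[0.004,0.002,0],0],[[0,0,0.28],[0.008,0.005,0],0],[[0,0,0.42],[0.012,0.008,0],0],[[0,0,0.55],[0.0156,0.01,0.02],0],[[0,0,0.68],[0.0156,0.01,0.05],0],[[0,0,0.791],[0.0156,0.01,0.085],0],[[0,0,0.791],[0.0156,0.01,0.12],0],[[0,0,0.791],[0.0156,0.01,0.135],0]]'

```text
t: 6.3
eef_pos: [433.7, -100.6, 37.1]
tcp_rot: [-3.14, 0.003, 0.031]
ft_force: [0.1, 0.0, 1.0]
opening: 1.003
```

Emit:
arm_command --targets '[[[0,0,0],[0,0,0],0],[[0,0,0],[0.01,0,0],0],[[0,0,0],[0.02,0,0],0],[[0,0,0],[0.028,0,0],0],[[0,0,0],[0.036,0,0],0],[[0,0,0],[0.044,0,0],0],[[0,0,0],[0.052,0,0],0],[[0,0,0],[0.06,0,0],0]]'

```text
t: 7.1
eef_pos: [494.5, -98.6, 40.5]
tcp_rot: [-3.141, 0.001, 0.03]
ft_force: [-7.0, 0.1, 4.5]
opening: 1.001
```

```bash
python3 tin.py 4 380,900,-300,50
```

```text
tcp [494.5 -98.6  40.5] [-3.141e+00  1.000e-03  3.000e-02]
scene [ 316  188   67   36 1566] [array([552.6, -95.7]), array([100.2, 180.8]), np.float64(1.8)] [[500.0, -7.0], [505.0, -188.0], [605.0, -185.0], [600.0, -4.0]]
side [ 298  161   37   44 1122] [array([550.6, -97.7]), array([103.7, 185.1]), np.float64(1.4)] [[496.0, -6.0], [501.0, -191.0], [605.0, -189.0], [600.0, -4.0]]
```

View pics/scene4.png

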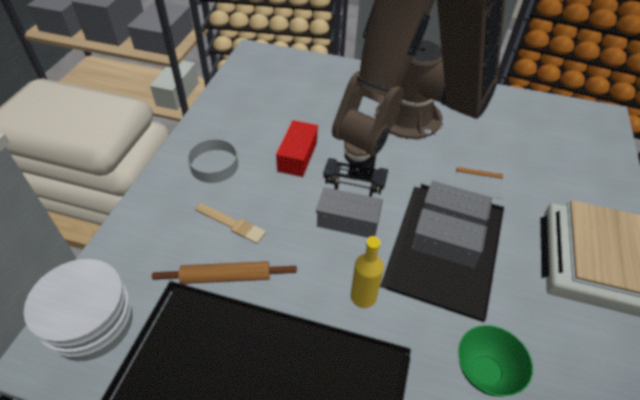

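Emit:
arm_command --targets '[[[0,0,0.01],[0.008,0,0],0],[[0,0,0.025],[0.016,0,0],0],[[0,0,0.04],[0.024,-0.001,0],0],[[0,0,0.055],[0.032,-0.001,0],0],[[0,0,0.07],[0.04,-0.001,0],0],[[0,0,0.085],[0.048,-0.002,0],0],[[0,0,0.1],[0.056,-0.002,0],0],[[0,0,0.11],[0.064,-0.002,0],0]]'

```text
t: 8.0
eef_pos: [557.9, -94.6, 40.2]
tcp_rot: [-3.141, 0.002, -0.081]
ft_force: [-7.9, -0.1, 5.2]
opening: 1.001
```

Emit:
arm_command --targets '[[[0,0,0],[0.008,0,0],0],[[0,0,0],[0.015,0,0],0],[[0,0,0],[0.022,0,0],0],[[0,0,0],[0.028,0,0],0],[[0,0,0],[0.034,0,0],0],[[0,0,0],[0.039,0,0],0],[[0,0,0],[0.042,0,0],0],[[0,0,0],[0.042,0,0],0]]'

```text
t: 8.8
eef_pos: [600.4, -98.2, 40.2]
tcp_rot: [-3.141, 0.0, -0.08]
ft_force: [-3.9, 1.0, 2.2]
opening: 1.001
```

```bash
python3 tin.py 5 380,900,-300,70
```

```text
tcp [600.4 -98.2  40.2] [-3.141  0.    -0.08 ]
scene [ 303  211   71   43 1756] [array([ 657.8, -101.3]), array([182.5,  98.8]), np.float64(85.1)] [[601.0, -188.0], [699.0, -196.0], [715.0, -15.0], [616.0, -6.0]]
side [ 328  162   40   44 1136] [array([ 649.9, -101.9]), array([188.9, 113.8]), np.float64(84.3)] [[584.0, -190.0], [697.0, -202.0], [716.0, -14.0], [603.0, -2.0]]
```

View pics/side5.png

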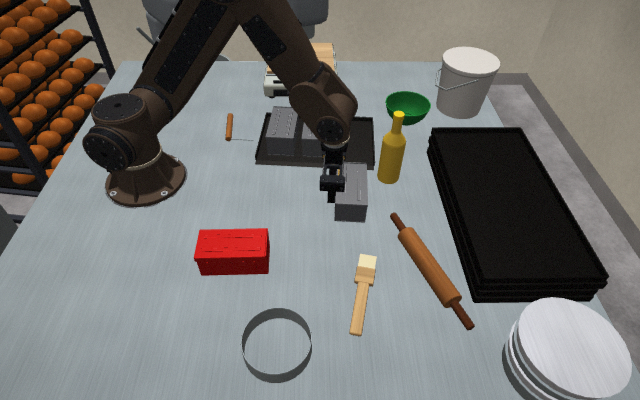

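Emit:
arm_command --targets '[[[0,0,0],[-0.015,0,0],0],[[0,0,0],[-0.04,0,-0.02],60],[[0,0,-0.06],[-0.045,0.005,-0.06],120],[[0,0,-0.2],[-0.045,0.03,-0.09],148],[[0,0,-0.34],[-0.045,0.06,-0.1],148],[[0,0,-0.48],[-0.045,0.09,-0.1],148],[[0,0,-0.62],[-0.045,0.12,-0.1],148],[[0,0,-0.76],[-0.03,0.14,-0.1],148]]'

```text
t: 9.7
eef_pos: [558.8, -237.5, 140.4]
tcp_rot: [3.14, -0.001, 0.684]
ft_force: [0.4, 0.2, -0.2]
opening: 0.468
```

```bash
python3 tin.py 6 380,900,-300,330
```

```text
tcp [ 558.8 -237.5  140.4] [ 3.14e+00 -1.00e-03  6.84e-01]
scene [ 425  181   67   41 1581] [array([439.5, 208. ]), array([182.7, 102. ]), np.float64(85.2)] [[381.0, 121.0], [483.0, 113.0], [498.0, 295.0], [396.0, 303.0]]
scene [ 416  209   71   45 1833] [array([558.7, 197.9]), array([181.7, 102.1]), np.float64(86.0)] [[502.0, 111.0], [603.0, 104.0], [616.0, 285.0], [514.0, 292.0]]
scene [ 303  211   72   43 1763] [array([ 658.3, -101.5]), array([182.3,  98.9]), np.float64(85.1)] [[601.0, -188.0], [700.0, -197.0], [715.0, -15.0], [617.0, -6.0]]
side [266 113  28  27 426] [array([438.8, 183.6]), array([146.8,  92.9]), np.float64(85.5)] [[387.0, 114.0], [479.0, 107.0], [491.0, 253.0], [398.0, 260.0]]
side [335 162  33  44 923] [array([ 659.9, -103.4]), array([187.3,  92.7]), np.float64(85.2)] [[606.0, -193.0], [698.0, -201.0], [714.0, -14.0], [622.0, -6.0]]
```

```bash
python3 d.py 558.7,-237.7,140.2,39.1 600,-240,140,70 632,-230,50,85.3
```

```text
[600.0, -240.0, 140.0, 70.0] (-0.539, [0.0306, 0.0278, 0.0002])
[632.0, -230.0, 50.0, 85.3] (-0.806, [0.0617, 0.0403, 0.0902])
```

Emit:
arm_command --targets '[[[0,0,-0.14],[0.01,0.01,0],148],[[0,0,-0.28],[0.015,0.015,0],148],[[0,0,-0.42],[0.025,0.022,0],148],[[0,0,-0.56],[0.031,0.028,0],148],[[0,0,-0.7],[0.05,0.035,0],148],[[0,0,-0.806],[0.0617,0.0403,0.03],148],[[0,0,-0.806],[0.0617,0.0403,0.065],148],[[0,0,-0.806],[0.0617,0.0403,0.09],148]]'

```text
t: 10.6
eef_pos: [632.5, -226.8, 47.8]
tcp_rot: [-3.141, -0.0, 1.484]
ft_force: [-0.9, -0.1, -0.5]
opening: 0.42
```

Emit:
arm_command --targets '[[[0,0,0],[0,0,0],148],[[0,0,0],[0.008,0,0],148],[[0,0,0],[0.016,0,0],148],[[0,0,0],[0.024,0,0],148],[[0,0,0],[0.032,0,0],148],[[0,0,0],[0.04,0,0],148],[[0,0,0],[0.047,0,0],148],[[0,0,0],[0.054,0,0],148]]'

```text
t: 11.4
eef_pos: [638.1, -174.7, 51.3]
tcp_rot: [3.138, 0.002, 1.485]
ft_force: [-0.7, -7.1, 4.2]
opening: 0.42
```

```bash
python3 tin.py 7 380,900,-300,330
python3 - <<'E'
from h import *
im,d=read_camera('wrist');cv2.imwrite('pics/wrist7.png',im)
E
```

```text
tcp [ 638.1 -174.7   51.3] [3.138e+00 2.000e-03 1.485e+00]
scene [ 426  181   66   41 1581] [array([440.7, 207.6]), array([181.8, 102.8]), np.float64(85.3)] [[382.0, 121.0], [484.0, 113.0], [499.0, 294.0], [397.0, 302.0]]
scene [ 416  209   71   44 1826] [array([559.5, 198.3]), array([182.5,  99.9]), np.float64(85.7)] [[503.0, 111.0], [602.0, 104.0], [616.0, 285.0], [517.0, 293.0]]
scene [ 313  215   72   40 1503] [array([660.3, -71.5]), array([180.9, 100.5]), np.float64(85.4)] [[603.0, -158.0], [703.0, -166.0], [718.0, 15.0], [617.0, 23.0]]
side [266 106  33  34 883] [array([441.3, 204.6]), array([187.7,  94.4]), np.float64(84.6)] [[386.0, 116.0], [480.0, 107.0], [497.0, 294.0], [403.0, 303.0]]
```

View pics/wrist7.png

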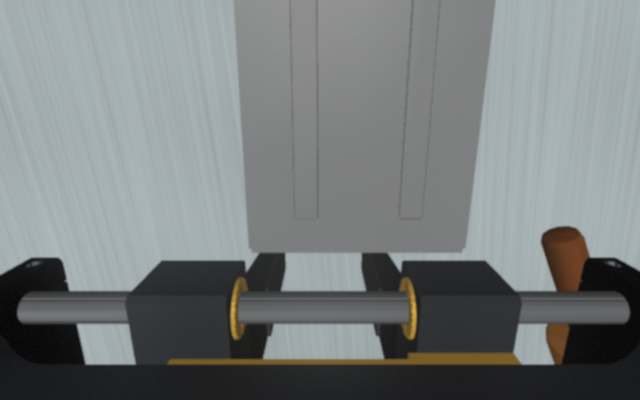

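View pics/side7.png

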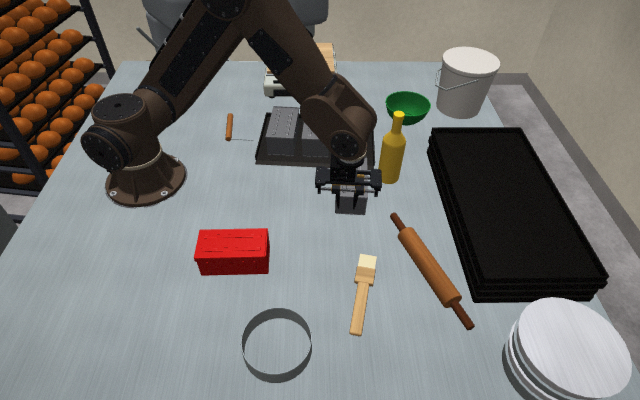

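Emit:
arm_command --targets '[[[0,0,0],[0.01,0,0],148],[[0,0,0],[0.02,0,0],148],[[0,0,0],[0.03,0,0],148],[[0,0,0],[0.04,0,0],148],[[0,0,0],[0.05,0.001,0],148],[[0,0,0],[0.06,0.001,0],148],[[0,0,0],[0.07,0.001,0],148],[[0,0,0],[0.08,0.001,0],148]]'

```text
t: 12.35
eef_pos: [645.3, -95.1, 50.3]
tcp_rot: [3.14, 0.001, 1.485]
ft_force: [-1.0, -7.5, 3.2]
opening: 0.423
```

```bash
python3 tin.py 8 380,900,-300,330
```

```text
tcp [645.3 -95.1  50.3] [3.140e+00 1.000e-03 1.485e+00]
scene [ 425  181   67   41 1581] [array([439.8, 208. ]), array([182.7, 102.4]), np.float64(85.2)] [[381.0, 121.0], [483.0, 113.0], [499.0, 295.0], [397.0, 303.0]]
scene [ 416  209   71   45 1819] [array([559.5, 198.1]), array([182.1, 100.3]), np.float64(85.8)] [[503.0, 111.0], [603.0, 104.0], [616.0, 285.0], [516.0, 293.0]]
scene [ 340  224   73   45 1482] [array([669.1,   7.1]), array([181.1, 101.3]), np.float64(84.7)] [[610.0, -78.0], [711.0, -88.0], [728.0, 93.0], [627.0, 102.0]]
side [266 106  33  34 892] [array([440.9, 204.8]), array([190.8,  95.9]), np.float64(84.6)] [[384.0, 114.0], [480.0, 105.0], [498.0, 295.0], [402.0, 304.0]]
side [302 108  28  34 673] [array([557.4, 193.7]), array([187.7,  92.3]), np.float64(87.8)] [[508.0, 102.0], [600.0, 98.0], [607.0, 286.0], [515.0, 289.0]]
```

View pics/scene8.png

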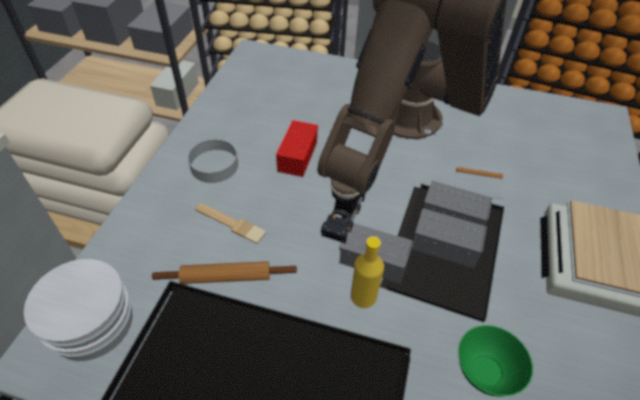

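Emit:
arm_command --targets '[[[0,0,0],[0.012,0,0],148],[[0,0,0],[0.024,0,0],148],[[0,0,0],[0.036,0.001,0],148],[[0,0,0],[0.048,0.001,0],148],[[0,0,0],[0.06,0.001,0],148],[[0,0,0],[0.072,0.002,0],148],[[0,0,0],[0.082,0.002,0],148],[[0,0,0],[0.092,0.002,0],148]]'

```text
t: 13.25
eef_pos: [655.2, -3.9, 50.3]
tcp_rot: [3.14, 0.001, 1.485]
ft_force: [-0.6, -7.3, 5.3]
opening: 0.42
```

```bash
python3 tin.py 9 380,900,-300,330;  python3 - <<'E'
from h import *
im,d=read_camera('wrist');cv2.imwrite('pics/wrist9.png',im)
E
```

```text
tcp [655.2  -3.9  50.3] [3.140e+00 1.000e-03 1.485e+00]
scene [ 426  181   66   40 1557] [array([440.2, 208.1]), array([182., 103.]), np.float64(84.5)] [[380.0, 122.0], [483.0, 113.0], [500.0, 294.0], [398.0, 304.0]]
scene [ 416  209   71   45 1846] [array([559.6, 198.2]), array([182.2, 101.1]), np.float64(85.7)] [[502.0, 111.0], [603.0, 103.0], [617.0, 285.0], [516.0, 293.0]]
scene [ 381  234   65   47 1847] [array([679.9, 105.7]), array([164.4,  99.8]), np.float64(85.6)] [[624.0, 28.0], [723.0, 20.0], [736.0, 184.0], [636.0, 192.0]]
side [266 106  33  34 879] [array([441.4, 206.2]), array([188.8,  95.1]), np.float64(85.1)] [[386.0, 116.0], [481.0, 108.0], [497.0, 296.0], [402.0, 304.0]]
side [302 108  29  33 782] [array([560.5, 194.6]), array([188.9,  94.5]), np.float64(85.4)] [[506.0, 104.0], [600.0, 97.0], [615.0, 285.0], [521.0, 293.0]]
```

View pics/scene9.png

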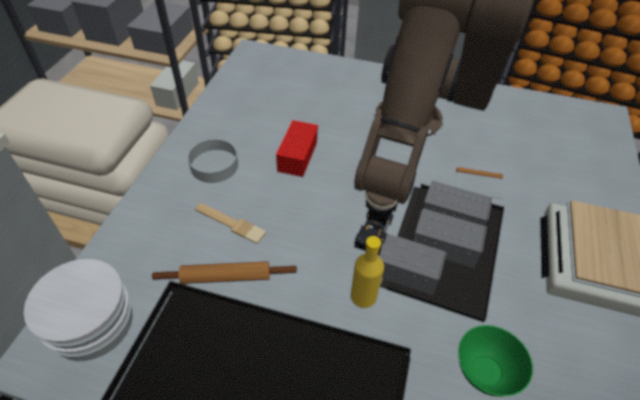

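View pics/wrist9.png

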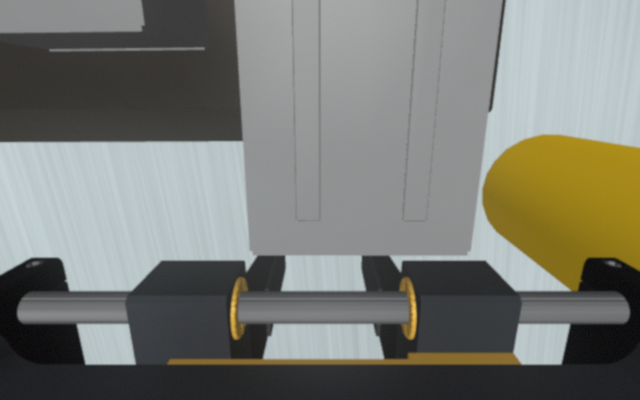

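The wrist view shows the tin climbing onto the sheet, with its near corners at (250,252) and (470,252) and tin_b's corner at (143,32). My sidewise trims went the wrong way: +y of the tool is +x of the world. I'll measure the gap in the wrist view.

```bash
cat > ray.py <<'E'
from h import *
def ray(c,u,v,z):
    f,cx,cy=K(c);W=np.array(c['world_from_camera']);d=W[:3,:3]@[(u-cx)/f,(v-cy)/f,1];o=W[:3,3]
    return (o+d*(z-o[2])/d[2])[:2].round(1)
E
python3 - <<'E'
from ray import *
c=get_calibration('wrist')
for u,v,z in [(250,252,79),(470,252,79),(236,0,80),(502,0,80),(143,32,81),(0,33,81),(120,141,2),(230,139,2)]: print(u,v,ray(c,u,v,z))
im=cv2.imread('pics/wrist9.png');cv2.imwrite('pics/w9c.png',cv2.resize(im[0:270,0:540],None,fx=1.48,fy=1.48))
E
```

```text
250 252 [624.4  12.6]
470 252 [719.7   4.6]
236 0 [633.4 110.4]
502 0 [727.8 102.4]
143 32 [598.4 102.7]
0 33 [546.7 106.8]
120 141 [534.8  59.1]
230 139 [602.4  54.6]
```

View pics/w9c.png

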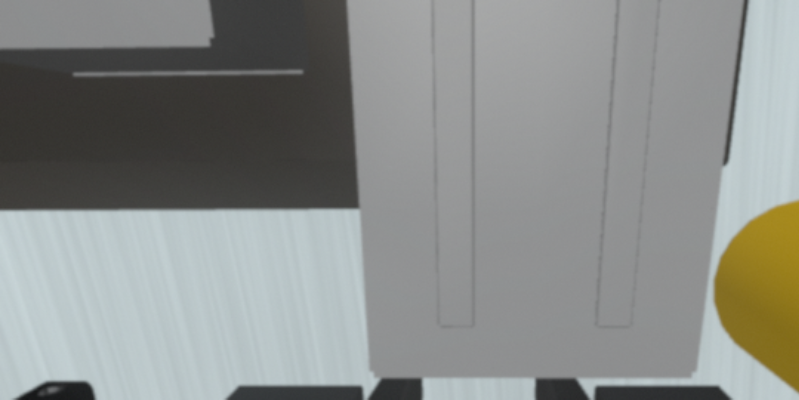

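Emit:
arm_command --targets '[[[0,0,0],[0.008,-0.0007,0],148],[[0,0,0],[0.016,-0.0014,0],148],[[0,0,0],[0.024,-0.0021,0],148],[[0,0,0],[0.032,-0.0028,0],148],[[0,0,0],[0.04,-0.0034,0],148],[[0,0,0],[0.048,-0.0041,0],148],[[0,0,0],[0.055,-0.0047,0],148],[[0,0,0],[0.06,-0.0052,0],148]]'

```text
t: 14.2
eef_pos: [654.7, 56.6, 49.6]
tcp_rot: [-3.141, 0.0, 1.485]
ft_force: [0.4, -5.8, 1.9]
opening: 0.421
```

Run:
```python
from h import *
print(env.state()['eef_pos'])
im,d=read_camera('wrist');cv2.imwrite('pics/wrist10.png',im);cv2.imwrite('pics/w10c.png',cv2.resize(im[0:270,0:540],None,fx=1.48,fy=1.48))
```

```text
[654.65136     56.63571594  49.55105499]
```

View pics/w10c.png

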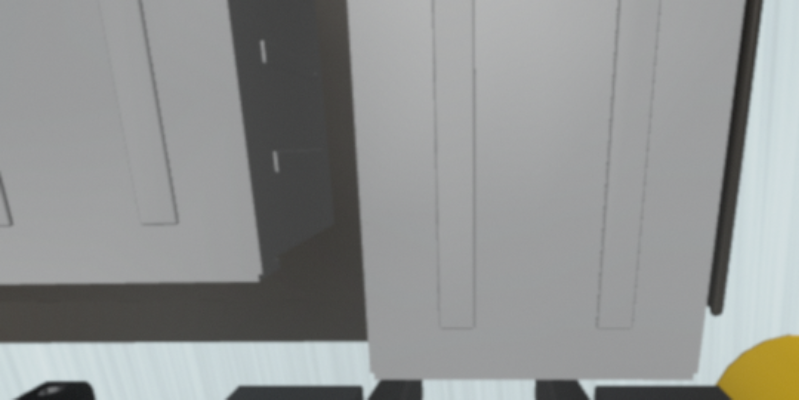

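Run:
```python
from ray import *
c=get_calibration('wrist')
A={k:ray(c,u/1.48,v/1.48,z) for k,u,v,z in [('tl',372,374,79),('tr',696,376,79),('tl0',348,0,80),('tr0',746,0,80),('bc',262,278,81),('b0',229,0,81),('bl',0,284,81),('rim',712,310,18)]}
for k in A: print(k,A[k])
e=np.array([.9968,-.080]);n=np.array([.080,.9968])
mid=(A['tl']+A['tr'])/2; mid0=(A['tl0']+A['tr0'])/2
print('mid',mid,'yaw',np.degrees(np.arctan2(*(mid0-mid)[::-1])),'b yaw',np.degrees(np.arctan2(*(A['b0']-A['bc'])[::-1])),'b end',np.degrees(np.arctan2(*(A['bc']-A['bl'])[::-1])))
r=mid-A['bc'];print('across from b edge',r@e,'(want 74) along',r@n, 'gap0',(A['tl0']-A['b0'])@e,'gap near',(A['tl']-A['bc'])@e,(A['tl']+(A['tl0']-A['tl'])*.3-A['bc'])@e)
```

```text
tl [624.9  72.5]
tr [719.7  63.9]
tl0 [633.1 170.6]
tr0 [728.5 162.5]
bc [599.3 104.4]
b0 [605.  172.8]
bl [526.9 108.9]
rim [750.4  62. ]
mid [672.3  68.2] yaw 85.06042751263116 b yaw 85.23635830927378 b end -3.5566264801642777
across from b edge 75.6624 (want 74) along -30.244160000000004 gap0 28.186080000000025 gap near 28.070080000000022 28.16780800000006
```

Emit:
arm_command --targets '[[[0,0,0],[0.008,-0.0003,0],148],[[0,0,0],[0.015,-0.0005,0],148],[[0,0,0],[0.021,-0.0008,0],148],[[0,0,0],[0.026,-0.001,0],148],[[0,0,0],[0.03,-0.001,0],148],[[0,0,0],[0.03,-0.001,0],148]]'

```text
t: 14.85
eef_pos: [656.2, 87.2, 49.5]
tcp_rot: [-3.141, -0.0, 1.486]
ft_force: [-0.6, -0.3, 0.8]
opening: 0.422
```

Emit:
arm_command --targets '[[[0,0,0],[-0.01,0,0],148],[[0,0,0],[-0.025,-0.005,0],148],[[0,0,0],[-0.04,-0.015,-0.01],148],[[0,0,0],[-0.06,-0.025,-0.04],148],[[0,0,0],[-0.08,-0.04,-0.08],148],[[0,0,0],[-0.1,-0.07,-0.12],148],[[0,0,0],[-0.12,-0.11,-0.14],148],[[0,0,0],[-0.12,-0.11,-0.14],148]]'

```text
t: 15.65
eef_pos: [532.8, -25.3, 193.2]
tcp_rot: [3.139, 0.0, 1.483]
ft_force: [0.5, -0.0, -1.1]
opening: 0.418
```

```bash
python3 tin.py 11 380,900,-300,330;  python3 - <<'E'
from h import *
im,d=read_camera('wrist');cv2.imwrite('pics/wrist11.png',im)
E
```

```text
tcp [532.8 -25.3 193.2] [3.139 0.    1.483]
scene [ 426  181   66   41 1562] [array([439.4, 207.7]), array([181.4, 101.8]), np.float64(85.1)] [[381.0, 122.0], [482.0, 113.0], [498.0, 294.0], [396.0, 302.0]]
scene [ 416  209   71   44 1840] [array([559., 198.]), array([182.5, 101.5]), np.float64(85.0)] [[501.0, 112.0], [602.0, 103.0], [617.0, 285.0], [516.0, 293.0]]
scene [ 406  241   75   50 2177] [array([680.9, 189.4]), array([182.3, 100.6]), np.float64(85.5)] [[624.0, 102.0], [724.0, 95.0], [738.0, 276.0], [638.0, 284.0]]
side [266 107  30  33 655] [array([439.6, 201.8]), array([185.8,  94.7]), np.float64(86.6)] [[387.0, 112.0], [481.0, 106.0], [492.0, 292.0], [398.0, 297.0]]
side [338 109  28  34 869] [array([682. , 186.9]), array([189.6,  93.6]), np.float64(84.5)] [[626.0, 97.0], [720.0, 88.0], [738.0, 277.0], [645.0, 286.0]]
side [303 116  14  25 314] [array([536. , 172.5]), array([139. ,  43.8]), np.float64(89.1)] [[513.0, 103.0], [557.0, 103.0], [559.0, 242.0], [515.0, 242.0]]
side [318 117  13  24 228] [array([587. , 166.8]), array([133. ,  37.1]), np.float64(85.1)] [[563.0, 102.0], [600.0, 99.0], [611.0, 231.0], [574.0, 235.0]]
```

View pics/side11.png

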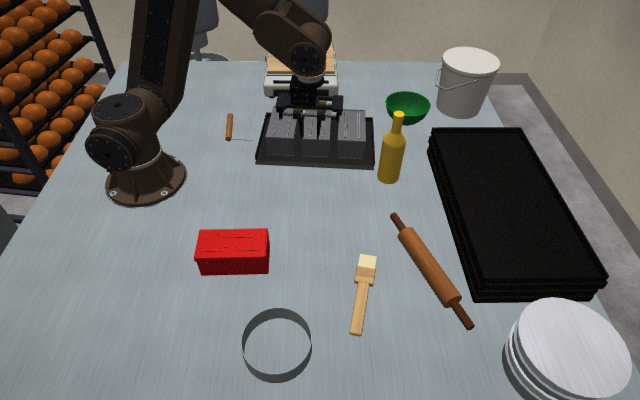

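View pics/wrist11.png

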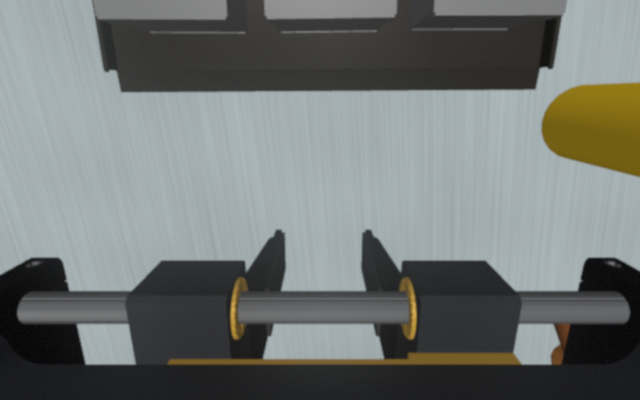

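View pics/scene11.png

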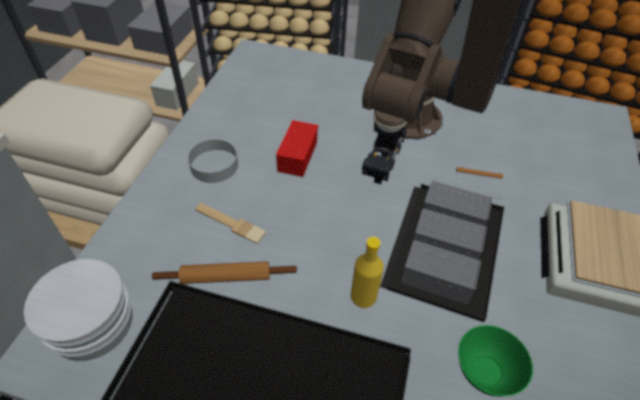

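The three tins stand in a row, with equal near-edge gaps of 38 px each in the wrist view (cols 227–265 and 397–435). The arm is clear, so I'm handing in.

Run:
```python
from h import *
s=env.state();print(s['t'],abs(s['qvel']).max(),s['ft_force'].round(1));print(env.job_done())
```

```text
15.8 0.037756459704808065 [ 0.2 -0.2  0.4]
the job is handed in; nothing more can be done
None
```

I pushed the lid shut, pushed the tin sideways with two fingers until it lined up with the free place, then slid it endwise up the open side into that place, and handed in at 15.8 s.

**Last checks on the tin:**
- **Scene camera:** the tin is at (680.9, 189.4) mm with a yaw of 85.5°. Extrapolating from tin_b puts the free place at about (679, 188.5) mm and 85.3°. That leaves the tin about 2 mm off sidewise, 1 mm off lengthwise and under 1° out of parallel.
- **Wrist view:** the gaps between the three tins are equal at the near end, at 38 px each, and the ends look level.
- **Lid:** no loaf is visible. I did not measure how shut the lid is; that rests on its lip being pushed flush with the end of the tin.

**Other objects:** tin_a and tin_b read within about 1 mm of their starting places in the scene camera. The oil bottle, brush and cake ring look unmoved in the pictures, though I did not measure them again.

**Disagreements:**
- **Sidewise trim:** midway along the slide I trimmed sidewise in the wrong direction, which put the tin about 6 mm off line. I corrected it using the wrist view.
- **Side camera:** it gave the tin's position about 3 mm sidewise and 2 mm lengthwise from the target, and a yaw of 84.5°. It also saw tin_b broken up behind the gripper, so I did not use its reading of that tin.

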